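# Serve a scoop of potatoes into the unfinished meal bowl

## Robot

A 6-joint arm with a two-finger parallel gripper is mounted at the origin on the work surface. World frame = base frame: x ahead of the robot, y to its left, z up, the work surface at z = 0. Lengths are in m, angles in rad, forces in N, time in s.
With the tool pointing down it reaches from about 0.35 to 0.775 m from the base axis. Payload 5.5 kg.
Tool frame: the origin (TCP) lies midway between the tips of the shut fingers; the grasp point (between the pads) lies grip_point_offset behind it (grip_point_offset is the distance from the TCP to the grasp point, in m); z points along the fingers, y is the direction in which the jaws open and shut (so a half turn about z gives the same grasp; the last joint's range is limited). The gripper opens to 85 mm and grips with 20 to 120 N. Pads are 22 mm wide; open, the fingers measure 114 mm over their backs; the gripper's body (76 mm by 85 mm) begins 54 mm behind the grasp point. The pads swing forward as they close: fully open they stand 13 mm farther back than shut.
Start: joints at [-1.452, 0.313, 0.046, 1.304, 0, 1.431], TCP at [0.147, -0.556, 0.231] pointing down, gripper open.
Joint ranges: [-2.76, 2.76], [-0.86, 1.69], [-1.03, 1.26], [-2.2, 2.34], [-1.47, 1.5], [-3.14, 3.14]. Speed limits (rad/s): [2.57, 2.57, 3.14, 3.14, 3.14, 3.14].

## Interface

Orientations are given as a unit quaternion [w, x, y, z].
In Python, from workcell import * gives the robot as it stands.
- The arm moves only by the tool send_rows, never from a script. Its argument "series" is one flat list of numbers, 7 for each row, row after row: the shift along the tool's x, y, z in cm, then the turn, a rotation vector about the tool's x, y, z in degrees, then the opening, from 0 (shut) to 1 (fully open). A call has 1 to 10 rows; each row is the pose to reach, as a shift and turn from the pose commanded when the call began, along the tool's axes at that moment; what a row does not reach only later rows make up. A row lasts 1/12 s, in which the tool goes at most 41.7 mm and 7.16 degrees, less where a joint would pass 70% of its speed; a pose out of reach is approached as far as the arm can. A call with a gripper value outside its range is refused whole. The fingers move at their own pace and stop on an object; "newtons" is the grip in N (left out, the last holds). Time passes only in rows, so rows that repeat a pose let the fingers close. It gives the time, the measured TCP pose, the force and the opening at its end, in the units of the state.
- get_state(): the state, without advancing time (a new reading comes with each control period).
- read_camera(name): name is "side" or "top" or "wrist"; returns the picture (400x640x3 uint8, blue, green, red); there is no depth.
- camera_info(name): a dict with "K" (3x3 intrinsics, pixels), "D" ([k1, k2, p1, p2, k3] as OpenCV has them; the pictures are not rectified), "xyz" and "attitude" of the camera in the world. Camera axes: x right, y down, z forward; pixel columns grow to the right and rows downward; lengths in m; the calibration is good to about 2 mm. A picture is of the moment at which its call begins: read the wrist's pose just before it. camera_info takes no time and is no camera call; for the wrist camera it gives the pose at the moment of the call.
- hand_in(): hands the job in, once; it reports no verdict.
Trained networks look in the newest picture that a camera, given by its name, has taken for a name from the list of things; names that differ only in an ending like _2 or _b are one class to them, and where a whole thing is asked for, a point or a joint stands for the part that bears it (a point fixed in the world has none). Each returns a list of dicts, best first, with "p" (0 to 1); they miss things now and then, are a little off and sometimes report something else, mostly with a low value. They report only what shows in the picture. A call takes as long as a camera call. They do not tell look-alikes from the thing itself.
- silhouettes(camera, label): "pixels" (400x640 bool, what is visible of it) and "box" ([left, top, width, height] in pixels, round what is visible of it).
The state is a dict: "clock": time; "joint_pos": joint angles; "qvel": joint speeds; "tau": joint torques, N m; "tcp_pos": TCP position; "orientation": TCP orientation; "wrist_force": force on the tool from outside, world axes, zero at the start; "ft_torque": the same for the moment, N m; "finger_gap": finger opening in m.
Only numpy, scipy, OpenCV 4.12 (cv2) and the standard library are available. Lean on these libraries where they do the work, as an engineer would, in place of code of your own. Each camera call takes 0.05 s, during which the arm holds its last target. There are 200 camera calls.

## Task

Using the red-handled scoop, serve at least three of the small potatoes from the narrow pan into the round foil bowl that has no potatoes yet. Do not touch the potatoes with the gripper's fingers and spill none: at the end every potato is in that bowl or still in the pan. Then stand the scoop flat in its black tray and let go, leaving both bowls and the shaker where they stand.

Things in the scene. Friction and masses are not known exactly. Their poses are not given: they have to be found in the camera images.
- scoop_grip (a point): Centre of the scoop's red plastic grip, a straight bar 90 long (x), 18 wide (y), 26 tall (z). Axes are the scoop's: x from the open nose towards the handle end, z up. The scoop is rigid, 0.14 to 0.28 kg. It starts standing flat on its blade in the tray, grip level, handle pointing away from the robot.
- scoop_blade (a point): Centre of the underside of the scoop's flat steel blade, at (-105, 0, -95) mm from scoop_grip, same axes. Blade floor 80 long (x -40, the open nose lip, to +40, the back wall), 76 wide, 3 thick (2 at the lip); side walls 37 high from 12 mm behind the lip; back wall 40 high; inside 63 wide at the back, 71 at the nose. A 10 mm neck slants from the back (x 40, z 30) up to the grip (x 72, z 90).
- tray: Black plastic tray, fixed, the scoop's place: 150 (x) by 130 (y), 12 high, walls and floor 4 thick; origin under its centre, so the inner floor is at z = 4 mm.
- pan: Narrow open aluminium pan, fixed to the table, 60 high, floor and walls 4 thick. Inside 88 wide (y), sides upright; flat inner floor 190 long (x -95 to 95) at z = 4 mm; the two end walls lean outwards by 0.5 rad, so inside it is about 250 long at the rim. Origin under its centre. The potatoes start in its -x half (nearer the robot); the +x half is empty.
- potato1: Potato 1 of 6: a small firm golden-brown potato, a smooth oval 30 long and 24 across, 11 to 22 g; origin at its centre; smooth: friction about 0.35.
- potato2: Potato 2 of 6: a small firm golden-brown potato, a smooth oval 30 long and 24 across, 11 to 22 g; origin at its centre; smooth: friction about 0.35.
- potato3: Potato 3 of 6: a small firm golden-brown potato, a smooth oval 30 long and 24 across, 11 to 22 g; origin at its centre; smooth: friction about 0.35.
- potato4: Potato 4 of 6: a small firm golden-brown potato, a smooth oval 30 long and 24 across, 11 to 22 g; origin at its centre; smooth: friction about 0.35.
- potato5: Potato 5 of 6: a small firm golden-brown potato, a smooth oval 30 long and 24 across, 11 to 22 g; origin at its centre; smooth: friction about 0.35.
- potato6: Potato 6 of 6: a small firm golden-brown potato, a smooth oval 30 long and 24 across, 11 to 22 g; origin at its centre; smooth: friction about 0.35.
- bowl: The bowl to fill: a loose round foil bowl, 176 across the rim, 140 across the foot, 45 high, 0.3 kg, holding a flat bed of corn (yellow) and greens (dark) up to about 20 mm high but no potatoes. Origin under its centre.
- full_bowl: A loose bowl of the same kind and size, already served (four potatoes on the corn and greens, up to 41 mm high): leave it alone. Origin under its centre. It and the bowl to fill may stand on either side.
- shaker_mid (a point): Middle (40 mm up) of a small clear shaker with a steel cap, 44 across, 80 high, standing loose at the right: leave it.
Things that resemble listed ones, but are neither listed nor needed, are in the scene too. Leave any blue or yellow look-alike of the part that bears scoop_grip alone.

How it is judged:
On the way, in this order (a step that is already met when the one before it is completed fails the run):
1. at least one potato is lifted out of the pan lying in the scoop ((((x of potato1 in the frame of scoop_blade between -0.045 and 0.045 m and y of potato1 in the frame of scoop_blade between -0.04 and 0.04 m and z of potato1 in the frame of scoop_blade between 0 and 0.075 m) and height (world z) of potato1 above 0.1 m) or ((x of potato2 in the frame of scoop_blade between -0.045 and 0.045 m and y of potato2 in the frame of scoop_blade between -0.04 and 0.04 m and z of potato2 in the frame of scoop_blade between 0 and 0.075 m) and height (world z) of potato2 above 0.1 m) or ((x of potato3 in the frame of scoop_blade between -0.045 and 0.045 m and y of potato3 in the frame of scoop_blade between -0.04 and 0.04 m and z of potato3 in the frame of scoop_blade between 0 and 0.075 m) and height (world z) of potato3 above 0.1 m) or ((x of potato4 in the frame of scoop_blade between -0.045 and 0.045 m and y of potato4 in the frame of scoop_blade between -0.04 and 0.04 m and z of potato4 in the frame of scoop_blade between 0 and 0.075 m) and height (world z) of potato4 above 0.1 m) or ((x of potato5 in the frame of scoop_blade between -0.045 and 0.045 m and y of potato5 in the frame of scoop_blade between -0.04 and 0.04 m and z of potato5 in the frame of scoop_blade between 0 and 0.075 m) and height (world z) of potato5 above 0.1 m) or ((x of potato6 in the frame of scoop_blade between -0.045 and 0.045 m and y of potato6 in the frame of scoop_blade between -0.04 and 0.04 m and z of potato6 in the frame of scoop_blade between 0 and 0.075 m) and height (world z) of potato6 above 0.1 m))), for 0.2 s.
2. at least three potatoes lie in the unfinished bowl ((distance between each of potato1, potato2, potato3 and bowl below 0.08 m or distance between each of potato1, potato2, potato4 and bowl below 0.08 m or distance between each of potato1, potato2, potato5 and bowl below 0.08 m or distance between each of potato1, potato2, potato6 and bowl below 0.08 m or distance between each of potato1, potato3, potato4 and bowl below 0.08 m or distance between each of potato1, potato3, potato5 and bowl below 0.08 m or distance between each of potato1, potato3, potato6 and bowl below 0.08 m or distance between each of potato1, potato4, potato5 and bowl below 0.08 m or distance between each of potato1, potato4, potato6 and bowl below 0.08 m or distance between each of potato1, potato5, potato6 and bowl below 0.08 m or distance between each of potato2, potato3, potato4 and bowl below 0.08 m or distance between each of potato2, potato3, potato5 and bowl below 0.08 m or distance between each of potato2, potato3, potato6 and bowl below 0.08 m or distance between each of potato2, potato4, potato5 and bowl below 0.08 m or distance between each of potato2, potato4, potato6 and bowl below 0.08 m or distance between each of potato2, potato5, potato6 and bowl below 0.08 m or distance between each of potato3, potato4, potato5 and bowl below 0.08 m or distance between each of potato3, potato4, potato6 and bowl below 0.08 m or distance between each of potato3, potato5, potato6 and bowl below 0.08 m or distance between each of potato4, potato5, potato6 and bowl below 0.08 m)), for 0.2 s.
At the end, for the whole second after the job is handed in: At least three potatoes in the bowl to fill (centres within 80 mm of the centre of its foot), the rest there or in the pan, all at rest (0.03 m/s); the bowl level (0.1 rad); the scoop flat in its tray (tilt under 0.08 rad, blade centre within 40 mm along, 28 mm across) ((distance between each of potato1, potato2, potato3 and bowl below 0.08 m or distance between each of potato1, potato2, potato4 and bowl below 0.08 m or distance between each of potato1, potato2, potato5 and bowl below 0.08 m or distance between each of potato1, potato2, potato6 and bowl below 0.08 m or distance between each of potato1, potato3, potato4 and bowl below 0.08 m or distance between each of potato1, potato3, potato5 and bowl below 0.08 m or distance between each of potato1, potato3, potato6 and bowl below 0.08 m or distance between each of potato1, potato4, potato5 and bowl below 0.08 m or distance between each of potato1, potato4, potato6 and bowl below 0.08 m or distance between each of potato1, potato5, potato6 and bowl below 0.08 m or distance between each of potato2, potato3, potato4 and bowl below 0.08 m or distance between each of potato2, potato3, potato5 and bowl below 0.08 m or distance between each of potato2, potato3, potato6 and bowl below 0.08 m or distance between each of potato2, potato4, potato5 and bowl below 0.08 m or distance between each of potato2, potato4, potato6 and bowl below 0.08 m or distance between each of potato2, potato5, potato6 and bowl below 0.08 m or distance between each of potato3, potato4, potato5 and bowl below 0.08 m or distance between each of potato3, potato4, potato6 and bowl below 0.08 m or distance between each of potato3, potato5, potato6 and bowl below 0.08 m or distance between each of potato4, potato5, potato6 and bowl below 0.08 m) and (distance between potato1 and bowl below 0.08 m or (x of potato1 in the frame of pan between -0.128 and 0.128 m and y of potato1 in the frame of pan between -0.048 and 0.048 m and z of potato1 in the frame of pan between 0 and 0.075 m)) and (distance between potato2 and bowl below 0.08 m or (x of potato2 in the frame of pan between -0.128 and 0.128 m and y of potato2 in the frame of pan between -0.048 and 0.048 m and z of potato2 in the frame of pan between 0 and 0.075 m)) and (distance between potato3 and bowl below 0.08 m or (x of potato3 in the frame of pan between -0.128 and 0.128 m and y of potato3 in the frame of pan between -0.048 and 0.048 m and z of potato3 in the frame of pan between 0 and 0.075 m)) and (distance between potato4 and bowl below 0.08 m or (x of potato4 in the frame of pan between -0.128 and 0.128 m and y of potato4 in the frame of pan between -0.048 and 0.048 m and z of potato4 in the frame of pan between 0 and 0.075 m)) and (distance between potato5 and bowl below 0.08 m or (x of potato5 in the frame of pan between -0.128 and 0.128 m and y of potato5 in the frame of pan between -0.048 and 0.048 m and z of potato5 in the frame of pan between 0 and 0.075 m)) and (distance between potato6 and bowl below 0.08 m or (x of potato6 in the frame of pan between -0.128 and 0.128 m and y of potato6 in the frame of pan between -0.048 and 0.048 m and z of potato6 in the frame of pan between 0 and 0.075 m)) and linear speed of each of potato1, potato2, potato3, potato4, potato5, potato6 below 0.03 m/s and x of scoop_blade in the frame of tray between -0.04 and 0.04 m and y of scoop_blade in the frame of tray between -0.028 and 0.028 m and z of scoop_blade in the frame of tray between -0.002 and 0.01 m and angle between scoop_blade's own z axis and vertical below 0.08 rad and angle between bowl's own z axis and vertical below 0.1 rad); the robot touches nothing.
It fails at once if a potato is touched by the gripper's fingers (contact force between the fingers and potato1 above 0.3 N or contact force between the fingers and potato2 above 0.3 N or contact force between the fingers and potato3 above 0.3 N or contact force between the fingers and potato4 above 0.3 N or contact force between the fingers and potato5 above 0.3 N or contact force between the fingers and potato6 above 0.3 N).
It fails at once if the bowl to fill is pushed more than 40 mm or tipped beyond 0.4 rad (distance of bowl from where it was at the start of the episode above 0.04 m or angle between bowl's own z axis and vertical above 0.4 rad).
It fails at once if the served bowl or the shaker is moved more than 30 mm (distance of any of full_bowl, shaker_mid from where it was at the start of the episode above 0.03 m).
It also fails if it takes over 69 s, if anything falls off the work surface, if the arm or the gripper's body presses on something with over 40 N, if the wrist force passes 120 N, or if a joint passes its speed limit or range.

## Working session

There is one attempt and no reset: what is moved stays moved. The work goes in short steps, Python scripts to look and compute and a tool call to move; the robot and the scene stay as the last step left them, time stands still between calls to the robot, and variables do not carry over. Pictures are saved under pics/ and viewed, about 8 in all and at most 12, crops included, and the job is handed in when it is done.

Besides the shell and the picture viewer there is one more tool, called after "Request:" as name(argument=value, ...) on one line, values as JSON. send_rows: Moves the arm, as the interface text tells. Its arguments: {"type":"object","properties":{"series":{"type":"array"},"newtons":{"type":"number"}},"required":["series"]}

```bash
mkdir -p pics; ls; python3 - <<'E'
from workcell import *
import cv2,numpy as np
s=get_state()
for k,v in s.items(): print(k,np.round(v,4).tolist())
for c in ("top","side","wrist"):
    i=camera_info(c); print(c,{k:np.round(v,4).tolist() for k,v in i.items()})
a=read_camera("top");b=read_camera("side")
cv2.imwrite("pics/top0.png",a);cv2.imwrite("pics/side0.png",b)
for c in("top","side"):
  for n in("scoop_grip","scoop_blade","tray","pan","potato1","bowl","full_bowl","shaker_mid"):
    print(c,n,[(round(d["p"],2),[int(x) for x in d["box"]],[round(float(q.mean()),1) for q in np.nonzero(d["pixels"])[::-1]]) for d in silhouettes(c,n)])
E
```

```text
pics
clock 0.0
joint_pos [-1.4516, 0.314, 0.045, 1.3036, -0.0, 1.4312]
qvel [0.0006, -0.0008, 0.001, 0.0009, 0.0016, -0.0006]
tau [-0.0006, -48.0628, 29.8533, 0.0193, -0.0002, 0.0]
tcp_pos [0.1471, -0.5554, 0.2304]
orientation [-0.0009, 0.9916, 0.129, 0.0]
wrist_force [-0.47, -0.1178, 0.2728]
ft_torque [0.0474, 0.0346, -0.037]
finger_gap 0.0855
top {'K': [[502.8519, 0.0, 309.3004], [0.0, 502.8519, 199.73], [0.0, 0.0, 1.0]], 'D': [-0.0046, 0.0, 0.0, 0.0, 0.0], 'xyz': [0.2667, -0.062, 1.4829], 'attitude': [0.0484, -0.7054, 0.7055, -0.0491]}
side {'K': [[454.1972, 0.0, 320.2851], [0.0, 454.1972, 193.0916], [0.0, 0.0, 1.0]], 'D': [0.0142, 0.0, 0.0, 0.0, 0.0], 'xyz': [0.3898, 1.2609, 1.0428], 'attitude': [0.0022, -0.0305, 0.8899, -0.4552]}
wrist {'K': [[349.2985, 0.0, 314.9409], [0.0, 349.2985, 203.0132], [0.0, 0.0, 1.0]], 'D': [-0.0313, 0.0, 0.0, 0.0, 0.0], 'xyz': [0.2294, -0.5335, 0.374], 'attitude': [0.1318, 0.7813, -0.6014, -0.1026]}
top scoop_grip [(0.94, [233, 121, 26, 72], [246.5, 167.2]), (0.8, [142, 286, 60, 37], [164.5, 305.0]), (0.69, [387, 95, 43, 52], [409.4, 117.2])]
top sco
[... 631 characters left out ...]
.64, [379, 178, 58, 61], [406.6, 208.4])]
top shaker_mid [(0.85, [455, 190, 18, 17], [464.9, 198.9])]
side scoop_grip [(0.78, [242, 218, 59, 33], [277.2, 233.4]), (0.77, [388, 250, 37, 71], [406.2, 296.4]), (0.67, [242, 141, 42, 31], [260.7, 156.8])]
side scoop_blade [(0.84, [242, 215, 58, 33], [276.9, 232.9]), (0.78, [383, 251, 42, 71], [406.0, 295.9]), (0.75, [245, 142, 41, 29], [260.6, 157.0])]
side tray [(0.56, [271, 229, 45, 29], [298.1, 246.1])]
side pan [(0.77, [277, 180, 76, 37], [316.5, 199.6])]
side potato1 []
side bowl [(0.94, [274, 262, 63, 49], [306.4, 284.7])]
side full_bowl [(0.97, [302, 149, 41, 33], [323.9, 165.4])]
side shaker_mid [(0.49, [315, 132, 9, 20], [319.8, 142.1])]
```

View pics/top0.png

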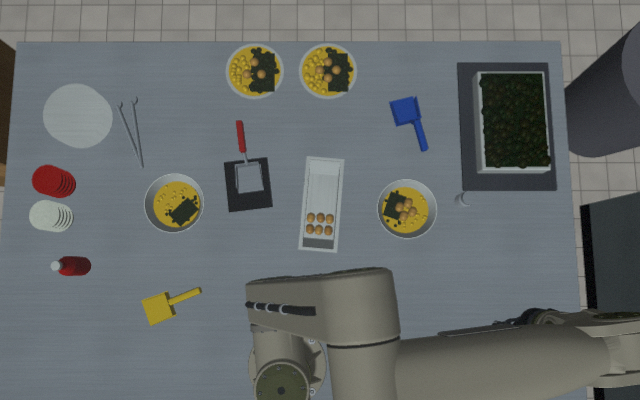

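View pics/side0.png

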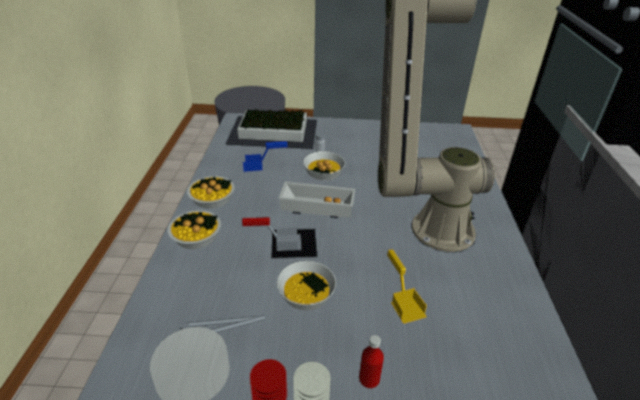

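The top view shows the red scoop's grip at (240,136) and its blade in the black tray at (247,188). The pan is at (321,203), with six potatoes at its near end around (320,222). The potato-free bowl is on the left at (174,203), and the served bowl is at (407,208).

```bash
cat > h.py <<'E'
from workcell import *
import cv2,numpy as np
from scipy.spatial.transform import Rotation as R
def rot(q): return R.from_quat(q,scalar_first=True)
def onplane(cam,px,z,info=None):
    i=info or camera_info(cam)
    u=cv2.undistortPoints(np.asarray(px,float).reshape(-1,1,2),np.array(i["K"]),np.array(i["D"])).reshape(-1,2)
    d=rot(i["attitude"]).apply(np.c_[u,np.ones(len(u))]); c=np.array(i["xyz"])
    return c+d*((z-c[2])/d[:,2])[:,None]
def proj(cam,P,info=None):
    i=info or camera_info(cam); Rw=rot(i["attitude"]).inv()
    X=Rw.apply(np.atleast_2d(P)-np.array(i["xyz"]))
    return cv2.projectPoints(X,np.zeros(3),np.zeros(3),np.array(i["K"]),np.array(i["D"]))[0].reshape(-1,2)
def rect(pts):
    c,s,a=cv2.minAreaRect((pts[:,:2]*1000).astype(np.float32)); return [round(v,1) for v in (*c,*s,a)]
def px(m): return np.argwhere(m)[:,::-1].astype(float)
def delta(pos,q,s=None):
    "shift cm / turn deg in current tool axes to get TCP pose pos,q"
    s=s or get_state(); r=rot(s["orientation"])
    return np.round(r.inv().apply(np.array(pos)-s["tcp_pos"])*100,2).tolist(), np.round(np.degrees((r.inv()*rot(q)).as_rotvec()),2).tolist()
E
python3 - <<'E'
from h import *
im=read_camera("top"); hsv=cv2.cvtColor(im,cv2.COLOR_BGR2HSV)
red=((hsv[...,0]<8)|(hsv[...,0]>172))&(hsv[...,1]>140)&(hsv[...,2]>50)
m=np.zeros_like(red);m[115:160,225:262]=red[115:160,225:262]
print("grip",rect(onplane("top",px(m),.112)),m.sum())
d=silhouettes("top","tray"); t=[x for x in d if x["box"][2]>30]
for x in t: print("tray",rect(onplane("top",px(x["pixels"]),.012)))
for x in silhouettes("top","pan"): print("pan",x["p"],rect(onplane("top",px(x["pixels"]),.06)))
for n in("bowl","full_bowl"):
  for x in silhouettes("top",n):
    P=onplane("top",px(x["pixels"]),.045); print(n,x["p"],[np.round(v*1000,0) for v in cv2.minEnclosingCircle(P[:,:2].astype(np.float32))])
for x in silhouettes("side","bowl"):
    P=onplane("side",px(x["pixels"]),.045); print("side bowl",rect(P))
# potatoes by colour inside pan
brown=(hsv[...,0]>8)&(hsv[...,0]<25)&(hsv[...,1]>90)
m=np.zeros(brown.shape,np.uint8);m[205:240,300:340]=brown[205:240,300:340]
ys=px(m); print("pots",rect(onplane("top",ys,.018)))
n,l,st,c=cv2.connectedComponentsWithStats(m); print(c[1:].round(1).tolist(),st[1:,4])
# blade (bright) within tray
g=cv2.cvtColor(im,cv2.COLOR_BGR2GRAY)
b=np.zeros(g.shape,bool);b[160:212,222:272]=(g[160:212,222:272]>90); b[:166]=0
nn,l,st,c=cv2.connectedComponentsWithStats(b.astype(np.uint8));k=[i for i in range(1,nn)];print(st[1:].tolist())
cv2.imwrite("pics/crop.png",cv2.resize(im[110:260,220:350],None,fx=4.5,fy=4,interpolation=cv2.INTER_CUBIC))
E
```

```text
grip [637.4, 129.9, 88.5, 15.6, 8.0] 170
tray [517.5, 119.9, 153.7, 128.2, 6.9]
pan 0.83 [453.4, -96.5, 112.7, 271.9, 84.9]
bowl 0.65 [array([0., 0., 0., ..., 0., 0., 0.], shape=(2000,)), np.float64(89.0)]
full_bowl 0.6 [array([ 0., -0.,  0., ..., -0.,  0., -0.], shape=(2000,)), np.float64(89.0)]
side bowl [457.4, 335.2, 171.0, 181.5, 40.2]
pots [398.8, -91.8, 74.1, 59.4, 84.9]
[[310.1, 217.5], [320.0, 217.6], [329.1, 218.7], [309.4, 228.7], [318.1, 229.6], [327.8, 230.3]] [50 51 54 55 51 52]
[[222, 166, 7, 46, 195], [235, 166, 1, 5, 5], [237, 166, 27, 27, 598], [269, 166, 3, 25, 49], [236, 176, 1, 10, 10], [238, 207, 34, 5, 90]]
```

View pics/crop.png

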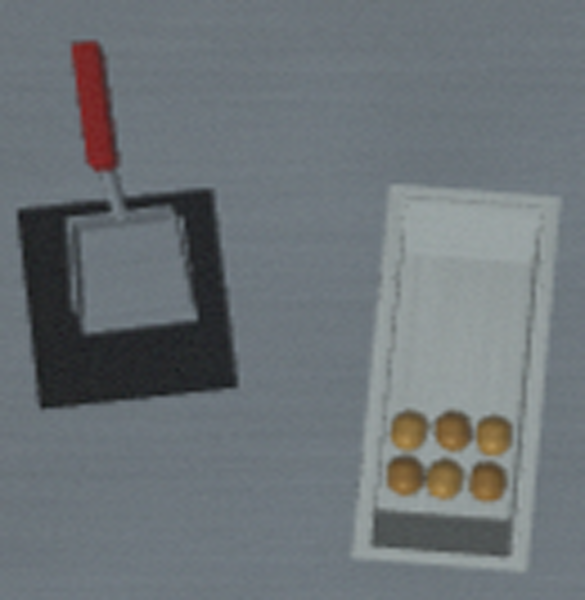

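The crop shows the scoop lying flat towards the far end of its tray, and the potatoes in a 2x3 grid at the pan's near end. The measured sizes match those given.

```bash
python3 - <<'E'
from h import *
import workcell
o=workcell.grip_point_offset if hasattr(workcell,"grip_point_offset") else None
print("offset",o,[n for n in dir(workcell) if n[0]!='_'])
ps=np.radians(7.5); q=[0,np.cos(ps/2),np.sin(ps/2),0]
print(delta([.637,.130,.19],q))
i=get_state(); print(i["clock"])
# potato coords in pan frame
y=np.radians(-5.1)
for p in onplane("top",[[310.1,217.5],[320,217.6],[329.1,218.7],[309.4,228.7],[318.1,229.6],[327.8,230.3]],.02):
    d=p[:2]-[.4534,-.0965]; print(np.round([d@[np.cos(y),np.sin(y)],d@[-np.sin(y),np.cos(y)]],3))
E
```

```text
offset 0.0187 ['MotionError', 'camera_info', 'get_state', 'grip_point_offset', 'hand_in', 'read_camera', 'silhouettes']
([64.91, -53.77, 4.13], [0.01, -0.0, 7.33])
1.2
[-0.039  0.027]
[-0.036 -0.001]
[-0.037 -0.028]
[-0.071  0.027]
[-0.072  0.001]
[-0.071 -0.027]
```

Request:
send_rows(series=[31.5,-26,2,0,0,0,1,31.5,-26,2,0,0,0,1,31.5,-26,2,0,0,0,1,31.5,-26,2,0,0,0,1,31.5,-26,2,0,0,0,1,31.5,-26,2,0,0,0,1,31.5,-26,2,0,0,0,1,31.5,-26,2,0,0,0,1,31.5,-26,2,0,0,0,1,31.5,-26,2,0,0,0,1], newtons=110)

```text
clock: 2.03
tcp_pos: [0.3861, -0.2215, 0.2115]
orientation: [0.0, 0.992, 0.129, 0.0]
wrist_force: [-0.9, -0.4, 0.2]
finger_gap: 0.0854
```

Request:
send_rows(series=[33.4,-27.8,2.1,0,0,7.33,1,33.4,-27.8,2.1,0,0,7.33,1,33.4,-27.8,2.1,0,0,7.33,1,33.4,-27.8,2.1,0,0,7.33,1,33.4,-27.8,2.1,0,0,7.33,1,33.4,-27.8,2.1,0,0,7.33,1,33.4,-27.8,2.1,0,0,7.33,1,33.4,-27.8,2.1,0,0,7.33,1,33.4,-27.8,2.1,0,0,7.33,1,33.4,-27.8,2.1,0,0,7.33,1])

```text
clock: 2.87
tcp_pos: [0.6231, 0.1118, 0.1914]
orientation: [0.0, 0.998, 0.066, 0.0]
wrist_force: [0.4, -0.7, 0.5]
finger_gap: 0.0855
```

Request:
send_rows(series=[0,0,0,0,0,0,1,0,0,0,0,0,0,1])

```text
clock: 3.03
tcp_pos: [0.6227, 0.1118, 0.1901]
orientation: [0.0, 0.998, 0.067, -0.001]
wrist_force: [0.4, -0.8, -0.1]
finger_gap: 0.0854
```

```bash
python3 - <<'E'
from h import *
s=get_state(); im=read_camera("wrist"); cv2.imwrite("pics/w1.png",im)
ps=np.radians(7.5); q=[0,np.cos(ps/2),np.sin(ps/2),0]
print(s["clock"],s["tcp_pos"],delta([.637,.130,.0825],q,s))
hsv=cv2.cvtColor(im,cv2.COLOR_BGR2HSV)
red=((hsv[...,0]<8)|(hsv[...,0]>172))&(hsv[...,1]>140)&(hsv[...,2]>50)
n,l,st,c=cv2.connectedComponentsWithStats(red.astype(np.uint8)); k=1+st[1:,4].argmax()
print(st[k],rect(onplane("wrist",px(l==k),.112)))
E
```

```text
3.0333 [0.62268563 0.11175824 0.19008426] ([1.68, -1.62, 10.76], [0.0, 0.09, 0.21])
[ 279  112   29  131 3380] [642.6, 127.8, 88.7, 17.7, 7.3]
```

View pics/w1.png

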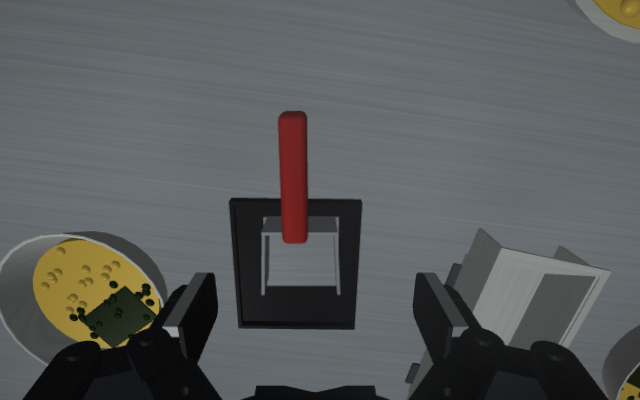

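The wrist view shows the red grip from (293,112) to (295,243), straight along the tool axis and inside the tray's lines. I'm descending onto it.

Request:
send_rows(series=[1.9,-1.4,3,0,0,0,1,1.9,-1.4,6,0,0,0,1,1.9,-1.4,9,0,0,0,1,1.9,-1.4,10.9,0,0,0,1,1.9,-1.4,10.9,0,0,0,1,1.9,-1.4,10.9,0,0,0,0.5,1.9,-1.4,10.9,0,0,0,0,1.9,-1.4,10.9,0,0,0,0,1.9,-1.4,10.9,0,0,0,0,1.9,-1.4,10.9,0,0,0,0], newtons=110)

```text
clock: 3.92
tcp_pos: [0.6402, 0.1259, 0.0842]
orientation: [0.0, 0.998, 0.065, 0.001]
wrist_force: [-0.1, -0.2, -0.3]
finger_gap: 0.0253
```

Request:
send_rows(series=[0,0,0,0,0,0,0,0,0,0,0,0,0,0,0,0,0,0,0,0,0,0,0,0,0,0,0,0])

```text
clock: 4.25
tcp_pos: [0.6402, 0.1262, 0.0839]
orientation: [0.0, 0.998, 0.065, 0.001]
wrist_force: [0.5, -1.4, 6.0]
finger_gap: 0.0162
```

Request:
send_rows(series=[0,0,-1,0,0,0,0,0,0,-3,0,0,0,0,0,0,-6,0,0,0,0,0,0,-9,0,0,0,0,0,0,-12,0,0,0,0,0,0,-12,0,0,0,0,0,0,-12,0,0,0,0])

```text
clock: 4.83
tcp_pos: [0.6405, 0.1262, 0.2049]
orientation: [0.0, 0.998, 0.065, 0.002]
wrist_force: [-0.4, 0.0, -4.3]
finger_gap: 0.0163
```

```bash
python3 - <<'E'
from h import *
s=get_state(); w=camera_info("wrist"); im=read_camera("wrist"); b=read_camera("side"); t=read_camera("top")
z=np.zeros((400,1280,3),np.uint8); z[:,:640]=im; z[:,640:]=b
cv2.imwrite("pics/l1.png",np.hstack([im[50:350,170:470],b[100:350,200:450][:, :].copy().repeat(1,0) if 0 else cv2.resize(b[120:300,200:380],(300,300)),cv2.resize(t[90:220,180:310],(0,0),fx=2.3,fy=2.3)[:300,:200] if 0 else cv2.resize(t[90:220,180:310],(200,300))]))
print(s["clock"],s["tcp_pos"],s["orientation"],s["wrist_force"],s["finger_gap"])
hsv=cv2.cvtColor(im,cv2.COLOR_BGR2HSV)
red=((hsv[...,0]<8)|(hsv[...,0]>172))&(hsv[...,1]>140)&(hsv[...,2]>50)
n,l,st,c=cv2.connectedComponentsWithStats(red.astype(np.uint8)); k=1+st[1:,4].argmax()
print("grip box wrist",st[k],rect(onplane("wrist",px(l==k),s["tcp_pos"][2]+.0287,w)))
# expected projections of blade pts in wrist cam if scoop rigid: grip at grasp point
r=rot(s["orientation"]);g=np.array(s["tcp_pos"])-r.apply([0,0,.0187])
S=r*R.from_euler('x',180,degrees=True)
for nm,p in dict(noseL=(-145,35.5,-93),noseR=(-145,-35.5,-93),backL=(-65,36,-55),backR=(-65,-36,-55),gripfront=(-45,0,13),gripback=(45,0,13)).items():
    P=g+S.apply(np.array(p)/1000); print(nm,proj("wrist",P,w).round(0),proj("side",P).round(0))
E
```

```text
4.8333 [0.64049084 0.12619135 0.20493748] [6.52311261e-05 9.97853743e-01 6.54449465e-02 2.20507254e-03] [-0.40998425  0.02217793 -4.2764319 ] 0.016297506914425955
grip box wrist [ 292  180   49  209 9002] [647.1, 127.5, 92.8, 17.3, 7.0]
noseL [[272. 382.]] [[301. 219.]]
noseR [[359. 382.]] [[300. 205.]]
backL [[259. 334.]] [[275. 210.]]
backR [[373. 334.]] [[276. 196.]]
gripfront [[316. 403.]] [[268. 186.]]
gripback [[316. 206.]] [[239. 186.]]
```

View pics/l1.png

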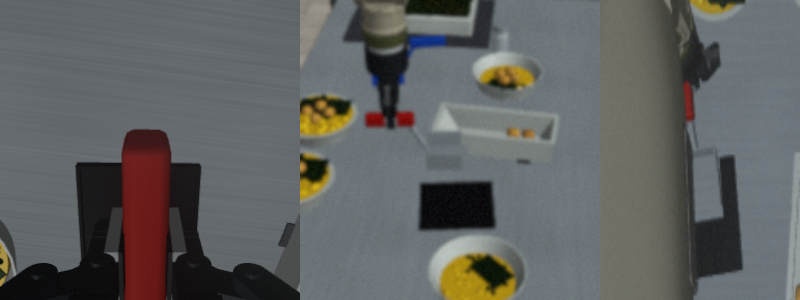

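The scoop is held level: the side crop shows the red bar horizontal and the blade below it. Next I'm moving over the pan's empty half, yawed to match it.

Request:
send_rows(series=[-1,2.8,0,0,0,1.6,0,-2,5.6,0,0,0,3.2,0,-3,8.4,0,0,0,4.8,0,-4,11.2,0,0,0,6.4,0,-5.2,14,0,0,0,8,0,-6.2,17,0,0,0,9.6,0,-7.2,20,0,0,0,11.2,0,-8.3,22.6,0,0,0,12.6,0,-8.3,22.6,0,0,0,12.6,0,-8.3,22.6,0,0,0,12.6,0])

```text
clock: 5.82
tcp_pos: [0.585, -0.1101, 0.2006]
orientation: [-0.001, 0.999, -0.046, -0.002]
wrist_force: [0.5, 0.1, -1.5]
finger_gap: 0.016
```

```bash
python3 - <<'E'
from h import *
s=get_state(); w=camera_info("wrist"); im=read_camera("wrist"); t=read_camera("top");b=read_camera("side")
cv2.imwrite("pics/p1.png",np.hstack([cv2.resize(t[130:260,240:370],(390,390)),cv2.resize(b[120:250,220:370],(400,390))]))
r=rot(s["orientation"]);e=r.apply([1,0,0]);print(s["clock"],s["tcp_pos"],np.degrees(np.arctan2(e[1],e[0])),r.apply([0,0,1]).round(4),s["wrist_force"])
ps=np.radians(-5.1); q=[0,np.cos(ps/2),np.sin(ps/2),0]
print(delta([.588,-.1085,.092],q,s))
# predicted blade corner px in top if scoop at grasp point (offset dx mm)
g=np.array(s["tcp_pos"])-r.apply([0,0,.0187]);S=r*R.from_euler('x',180,degrees=True)
for p in((-145,37,-94),(-145,-37,-94),(-65,37,-55),(-65,-37,-55)):
    P=g+S.apply(np.array(p)/1000);u=proj("top",P)[0];v=proj("side",P)[0]
    print(p,u.round(1),"crop",((u-[240,130])*3).round(0),v.round(1),((v-[220,120])*[400/150,3]).round(0))
E
```

```text
5.8167 [ 0.58502027 -0.11008339  0.2006161 ] -5.274728247130406 [-0.0033  0.0013 -1.    ] [ 0.54478613  0.11961013 -1.51867436]
([0.32, -0.17, 10.86], [-0.06, 0.2, -0.17])
(-145, 37, -94) [308.  203.8] crop [204. 222.] [319.9 184.4] [266. 193.]
(-145, -37, -94) [335.1 206.3] crop [285. 229.] [322.9 173.1] [274. 159.]
(-65, 37, -55) [310.8 172.3] crop [212. 127.] [297.6 172.9] [207. 159.]
(-65, -37, -55) [338.4 174.8] crop [295. 134.] [301.4 162. ] [217. 126.]
```

View pics/p1.png

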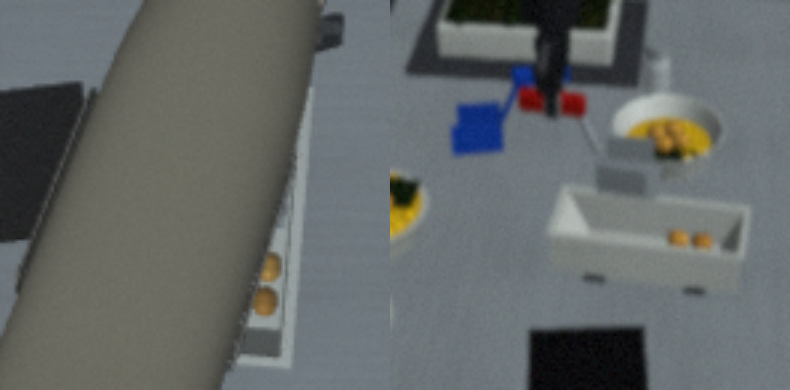

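Seen from the side, the blade sits just where predicted above the pan, at crop (597–658,185), so the grip offset is about zero. I'm lowering it into the empty half.

Request:
send_rows(series=[0.6,-0.2,1,0,0,0,0,0.6,-0.2,3,0,0,0,0,0.6,-0.2,5,0,0,0,0,0.6,-0.2,7,0,0,0,0,0.6,-0.2,8.5,0,0,0,0,0.6,-0.2,9.5,0,0,0,0,0.6,-0.2,10.5,0,0,0,0,0.6,-0.2,11,0,0,0,0,0.6,-0.2,11,0,0,0,0,0.6,-0.2,11,0,0,0,0])

```text
clock: 6.8
tcp_pos: [0.5929, -0.1072, 0.0927]
orientation: [0.0, 0.999, -0.044, 0.0]
wrist_force: [0.9, 0.6, -1.5]
finger_gap: 0.0164
```

Request:
send_rows(series=[0,0,0.2,0,0,0,0,0,0,0.3,0,0,0,0,0,0,0.4,0,0,0,0,0,0,0.4,0,0,0,0])

```text
clock: 7.13
tcp_pos: [0.5927, -0.1075, 0.0887]
orientation: [0.0, 0.999, -0.045, 0.0]
wrist_force: [-0.1, -1.0, -1.6]
finger_gap: 0.0162
```

Request:
send_rows(series=[0,0,0.1,0,0,0,0,0,0,0.2,0,0,0,0,0,0,0.3,0,0,0,0,0,0,0.35,0,0,0,0,0,0,0.35,0,0,0,0])

```text
clock: 7.55
tcp_pos: [0.5925, -0.1074, 0.0848]
orientation: [-0.0, 0.999, -0.045, -0.0]
wrist_force: [-0.0, 0.0, -2.8]
finger_gap: 0.0162
```

Request:
send_rows(series=[0,0,0.1,0,0,0,0,0,0,0.1,0,0,0,0])

```text
clock: 7.72
tcp_pos: [0.5928, -0.1075, 0.0842]
orientation: [0.0, 0.999, -0.045, 0.0]
wrist_force: [-1.1, -0.1, -0.7]
finger_gap: 0.0164
```

Request:
send_rows(series=[0,0,0.1,0,0,0,0,0,0,0.1,0,0,0,0])

```text
clock: 7.88
tcp_pos: [0.5932, -0.1075, 0.0839]
orientation: [0.0, 0.999, -0.044, 0.001]
wrist_force: [-0.1, 0.8, 4.0]
finger_gap: 0.0161
```

Request:
send_rows(series=[0,0,0.1,0,0,0,0,0,0,0.1,0,0,0,0])

```text
clock: 8.05
tcp_pos: [0.5935, -0.1076, 0.0836]
orientation: [0.0, 0.999, -0.044, 0.001]
wrist_force: [-0.6, 1.0, 8.6]
finger_gap: 0.0163
```

Request:
send_rows(series=[-0.6,0,0,0,0,0,0,-1.2,0,0,0,0,0,0,-1.8,0.1,0,0,0,0,0,-2.4,0.1,0,0,0,0,0,-3,0.1,0,0,0,0,0,-3.6,0.1,0,0,0,0,0,-4.2,0.1,0,0,0,0,0,-4.8,0.1,0,0,0,0,0,-5.4,0.1,0,0,0,0,0,-6,0.1,0,0,0,0,0])

```text
clock: 8.88
tcp_pos: [0.536, -0.1041, 0.0842]
orientation: [0.001, 0.999, -0.045, 0.004]
wrist_force: [4.1, -0.9, 5.0]
finger_gap: 0.016
```

```bash
python3 - <<'E'
from h import *
s=get_state(); b=read_camera("side");t=read_camera("top")
cv2.imwrite("pics/p2.png",np.hstack([cv2.resize(b[165:230,265:365],(600,390),interpolation=cv2.INTER_CUBIC),cv2.resize(t[195:260,290:350],(200,390))]))
d=np.array(s["tcp_pos"][:2])-[.4534,-.0965];y=np.radians(-5.1)
print(s["clock"],s["tcp_pos"],d@[np.cos(y),np.sin(y)],d@[-np.sin(y),np.cos(y)],s["wrist_force"])
E
```

```text
8.8833 [ 0.5360125  -0.10413559  0.08422775] 0.08296419864274028 -0.00026157959748254994 [ 4.05157492 -0.90048002  4.99463611]
```

View pics/p2.png

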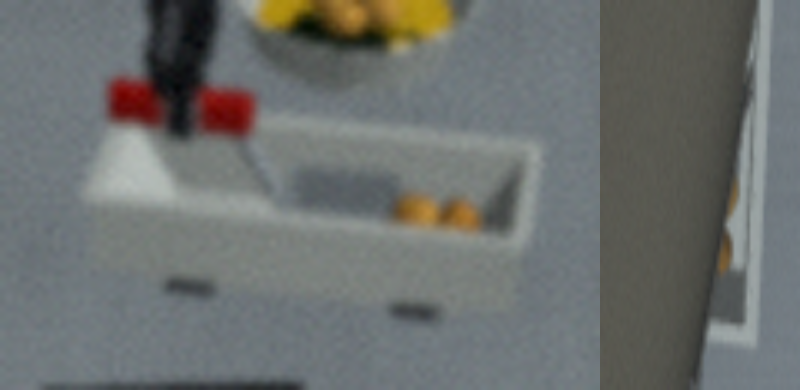

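Blade level in the pan, its lip (near crop 400,200) at the first potato row; force small. Pushing on to the end wall.

Request:
send_rows(series=[-0.4,0,0,0,0,0,0,-0.8,0,0,0,0,0,0,-1.2,0,0,0,0,0,0,-1.6,0,0,0,0,0,0,-2.0,0,0,0,0,0,0,-2.4,0,0,0,0,0,0])

```text
clock: 9.48
tcp_pos: [0.5124, -0.102, 0.0842]
orientation: [0.001, 0.999, -0.045, 0.004]
wrist_force: [5.2, -1.1, 6.3]
finger_gap: 0.0162
```

```bash
python3 - <<'E'
from h import *
s=get_state(); b=read_camera("side")
cv2.imwrite("pics/p3.png",cv2.resize(b[165:230,265:365],(600,390),interpolation=cv2.INTER_CUBIC))
d=np.array(s["tcp_pos"][:2])-[.4534,-.0965];y=np.radians(-5.1)
print(s["clock"],s["tcp_pos"],s["orientation"],d@[np.cos(y),np.sin(y)],d@[-np.sin(y),np.cos(y)],s["wrist_force"],s["ft_torque"])
E
```

```text
9.4833 [ 0.51236127 -0.10204826  0.08422896] [ 9.33129044e-04  9.98999374e-01 -4.45448668e-02  3.89045011e-03] 0.05922105523289923 -0.00028497153451621695 [ 5.1959062  -1.13948977  6.30959538] [ 0.06810206 -0.74491148 -0.08747878]
```

View pics/p3.png

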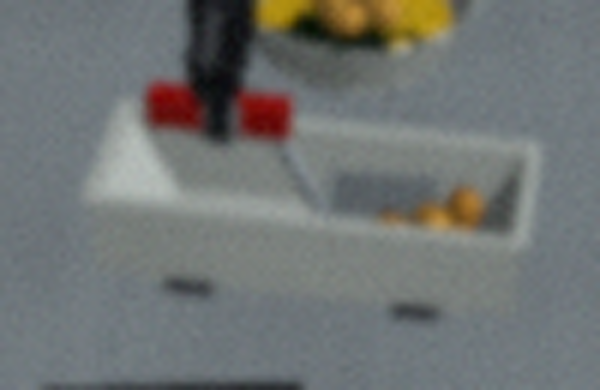

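The front potatoes are riding onto the blade, with one inside at crop (388,218) and one piled at (468,205). I'm finishing the push, then tilting the nose up along the leaning end wall.

Request:
send_rows(series=[-0.3,0,0,0,0,0,0,-0.6,0,0,0,0,0,0,-0.6,0,0.25,0,-3,0,0,-0.5,0,0.6,0,-6,0,0,-0.4,0,1.0,0,-9,0,0,-0.3,0,1.4,0,-12,0,0,-0.4,0,1.8,0,-16,0,0,-0.45,0,2.2,0,-20,0,0,-0.5,0,2.2,0,-24,0,0,-0.5,0,2.2,0,-28,0,0])

```text
clock: 10.37
tcp_pos: [0.5042, -0.1006, 0.0596]
orientation: [-0.011, 0.969, -0.043, -0.243]
wrist_force: [0.3, -0.6, -2.3]
finger_gap: 0.0161
```

```bash
python3 - <<'E'
from h import *
s=get_state(); b=read_camera("side")
cv2.imwrite("pics/p4.png",cv2.resize(b[155:230,265:365],(600,450),interpolation=cv2.INTER_CUBIC))
d=np.array(s["tcp_pos"][:2])-[.4534,-.0965];y=np.radians(-5.1)
print(s["clock"],s["tcp_pos"],s["orientation"],rot(s["orientation"]).as_matrix().round(3).tolist(),d@[np.cos(y),np.sin(y)],d@[-np.sin(y),np.cos(y)],s["wrist_force"],s["joint_pos"])
E
```

```text
10.3667 [ 0.5042212  -0.10059161  0.05964881] [-0.01068496  0.9690467  -0.04321899 -0.24283006] [[0.878, -0.089, -0.47], [-0.079, -0.996, 0.042], [-0.472, 0.0, -0.882]] 0.050983721720221024 0.00044229933666660844 [ 0.2788921  -0.6095747  -2.25541912] [-0.29596946  0.71742952  0.14517563  1.48063511 -0.09726536  2.95869119]
```

View pics/p4.png

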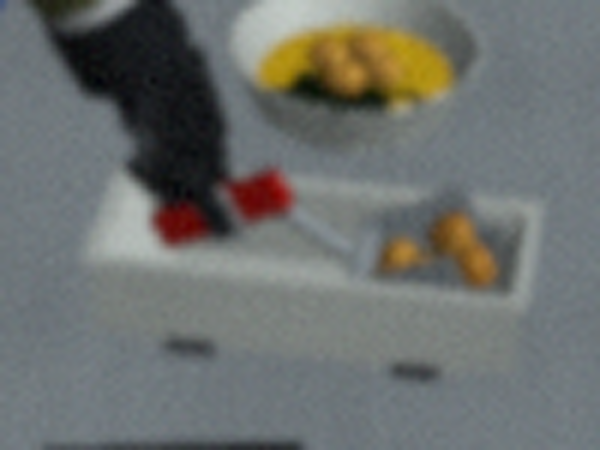

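At least three potatoes now lie in the tilted scoop, at crop (400,255), (455,230) and (478,265). I'm lifting straight up.

Request:
send_rows(series=[-0.3,0,-0.6,0,0,0,0,-0.8,0,-1.5,0,0,0,0,-1.5,0,-2.8,0,0,0,0,-2.3,0,-4.3,0,0,0,0,-3.1,0,-5.8,0,0,0,0,-3.9,0,-7.3,0,0,0,0,-4.7,0,-8.8,0,0,0,0,-5.5,0,-10.3,0,0,0,0,-6.2,0,-11.5,0,0,0,0,-6.6,0,-12.3,0,0,0,0])

```text
clock: 11.25
tcp_pos: [0.5033, -0.1005, 0.2037]
orientation: [-0.01, 0.97, -0.043, -0.239]
wrist_force: [-0.1, -1.0, -1.7]
finger_gap: 0.0162
```

```bash
python3 - <<'E'
from h import *
s=get_state(); b=read_camera("side"); 
cv2.imwrite("pics/p5.png",cv2.resize(b[130:240,255:365],(600,600),interpolation=cv2.INTER_CUBIC))
x=[d for d in silhouettes("top","bowl") if d["box"][2]>30][0]
t=read_camera("top")
P=onplane("top",px(x["pixels"]),.045)[:,:2];h=cv2.convexHull((P*1000).astype(np.float32)); 
(c,r)=cv2.minEnclosingCircle(h)[:2]; c=np.array(c)/1000; c=np.array([np.ravel(c)[0],np.ravel(c)[1]]); print("bowl",c,r,P.mean(0),x["box"])
print(s["clock"],s["tcp_pos"],s["wrist_force"],s["joint_pos"])
def plan(yaw,tilt,blade,zb):
    "TCP pose with blade centre (scoop frame -105+... ) at blade xy, height zb"
    O=R.from_euler('ZY',[yaw,tilt],degrees=True)   # scoop orientation
    T=O*R.from_euler('x',180,degrees=True)
    tcp=np.array([*blade,zb])-O.apply([-.105,0,-.0763]); return tcp,T
cur=rot(s["orientation"]);yaw0,tilt0=-5.1,28
b0=np.array(s["tcp_pos"])+R.from_euler('ZY',[yaw0,tilt0],degrees=True).apply([-.105,0,-.0763]);print("blade",b0)
N=20
for k in range(1,N+1):
    f=k/N; f=f*f*(3-2*f)
    # polar interpolation of blade
    r0,a0=np.hypot(*b0[:2]),np.arctan2(b0[1],b0[0]); r1,a1=np.hypot(*c),np.arctan2(c[1],c[0])
    rr=r0+f*(r1-r0);a=a0+f*(a1-a0)
    tcp,T=plan(yaw0+f*(50-yaw0),tilt0+f*(22-tilt0),[rr*np.cos(a),rr*np.sin(a)],b0[2]+f*(.16-b0[2]))
    if k%2==0: print(k,(cur.inv().apply(tcp-s["tcp_pos"])*100).round(1),np.degrees((cur.inv()*T).as_rotvec()).round(1),tcp.round(3))
E
```

```text
bowl [0.45965686 0.32854318] 88.74478149414062 [0.45897299 0.32782925] [145.1, 173.2, 58.7, 59.3]
11.25 [ 0.50326959 -0.1004977   0.20367511] [-0.09083371 -1.00287612 -1.72041224] [-0.29665361  0.62164947  0.34100271  1.76339705 -0.0967243   2.95776081]
blade [ 0.37524825 -0.0890721   0.18560072]
2 [ 0.6 -1.2 -0.3] [-0.7 -0.2 -1.4] [ 0.51  -0.089  0.203]
4 [ 1.9 -4.6 -0.9] [-2.6  0.3 -5.1] [ 0.528 -0.057  0.202]
6 [ 3.6 -9.9 -1.6] [ -5.4   0.9 -10.6] [ 0.551 -0.005  0.201]
8 [  4.9 -16.8  -2.1] [ -8.7   1.7 -17.4] [0.572 0.062 0.199]
10 [  5.5 -24.7  -2.2] [-12.2   2.6 -24.7] [0.584 0.14  0.198]
12 [  5.1 -32.9  -1.8] [-15.5   3.4 -32.2] [0.586 0.223 0.196]
14 [  3.7 -40.6  -0.9] [-18.5   4.2 -39. ] [0.577 0.3   0.194]
16 [  1.9 -46.9   0.2] [-20.9   4.7 -44.7] [0.561 0.365 0.193]
18 [  0.3 -51.1   1.1] [-22.5   5.1 -48.6] [0.547 0.409 0.192]
20 [ -0.3 -52.7   1.5] [-23.1   5.2 -50.1] [0.541 0.425 0.191]
```

View pics/p5.png

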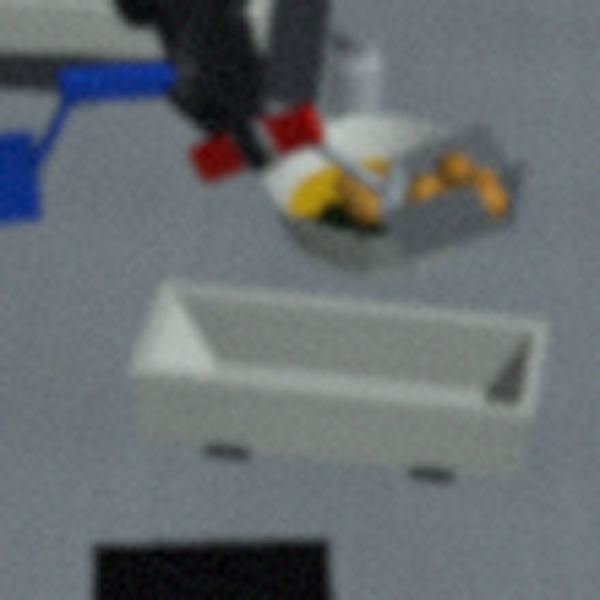

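The scoop looks well loaded, with potatoes at crop (425,190), (458,168) and (492,192) and the visible pan floor empty. I'm planning the transfer and pour in 10-row chunks.

```bash
cat > plan.py <<'E'
from h import *
def pose(yaw,tilt,blade):
    O=R.from_euler('ZY',[yaw,tilt],degrees=True)
    return np.array(blade)-O.apply([-.105,0,-.0763]), O*R.from_euler('x',180,degrees=True)
def emit(poses,p0,T0):
    for i in range(0,len(poses),10):
        print("chunk",i//10)
        for tcp,T in poses[i:i+10]:
            print(*(T0.inv().apply(tcp-p0)*100).round(1),*np.degrees((T0.inv()*T).as_rotvec()).round(1),0,sep=", ",end=",\n")
        p0,T0=poses[min(i+9,len(poses)-1)]
    print("end tcp",p0.round(3))
E
python3 - <<'E'
from plan import *
s=get_state(); c=np.array([.4597,.3285]); yaw0,t0=-5.1,28
p0=np.array(s["tcp_pos"]);T0=rot(s["orientation"])
b0=p0+R.from_euler('ZY',[yaw0,t0],degrees=True).apply([-.105,0,-.0763])
r0,a0=np.hypot(*b0[:2]),np.arctan2(b0[1],b0[0]); r1,a1=np.hypot(*c),np.arctan2(c[1],c[0])
L=[]
for k in range(1,31):
    f=k/30; f=f*f*(3-2*f); rr=r0+f*(r1-r0);a=a0+f*(a1-a0)
    L.append(pose(yaw0+f*(50-yaw0),t0+f*(24-t0),[rr*np.cos(a),rr*np.sin(a),b0[2]+f*(.165-b0[2])]))
emit(L,p0,T0)
E
```

```text
chunk 0
0.1, -0.1, -0.0, -0.0, -0.2, -0.2, 0,
0.3, -0.5, -0.1, -0.3, -0.2, -0.7, 0,
0.6, -1.2, -0.3, -0.7, -0.1, -1.4, 0,
0.9, -2.1, -0.4, -1.2, -0.1, -2.4, 0,
1.4, -3.2, -0.7, -1.9, 0.0, -3.6, 0,
1.9, -4.6, -0.9, -2.6, 0.2, -5.1, 0,
2.5, -6.2, -1.2, -3.5, 0.3, -6.8, 0,
3.0, -7.9, -1.4, -4.4, 0.5, -8.6, 0,
3.6, -9.9, -1.7, -5.4, 0.6, -10.6, 0,
4.1, -12.0, -1.9, -6.5, 0.8, -12.7, 0,
chunk 1
0.9, -2.1, -0.4, -1.1, 0.2, -2.2, 0,
1.9, -4.4, -0.8, -2.3, 0.4, -4.6, 0,
2.7, -6.8, -1.2, -3.5, 0.6, -7.0, 0,
3.5, -9.3, -1.6, -4.7, 0.8, -9.4, 0,
4.2, -11.9, -1.9, -5.9, 1.0, -11.9, 0,
4.7, -14.6, -2.1, -7.1, 1.2, -14.3, 0,
5.2, -17.3, -2.3, -8.3, 1.3, -16.8, 0,
5.5, -20.0, -2.4, -9.5, 1.5, -19.2, 0,
5.8, -22.7, -2.5, -10.6, 1.7, -21.6, 0,
5.9, -25.4, -2.5, -11.6, 1.9, -23.8, 0,
chunk 2
1.0, -2.3, -0.4, -1.0, 0.2, -2.2, 0,
2.0, -4.4, -0.8, -1.9, 0.3, -4.2, 0,
2.7, -6.5, -1.2, -2.8, 0.5, -6.1, 0,
3.4, -8.4, -1.4, -3.6, 0.6, -7.8, 0,
3.9, -10.1, -1.6, -4.3, 0.7, -9.3, 0,
4.4, -11.6, -1.8, -4.8, 0.8, -10.6, 0,
4.7, -12.8, -1.9, -5.3, 0.9, -11.6, 0,
4.9, -13.7, -2.0, -5.6, 1.0, -12.4, 0,
5.0, -14.3, -2.1, -5.9, 1.0, -12.8, 0,
5.1, -14.5, -2.1, -5.9, 1.0, -13.0, 0,
end tcp [0.541 0.426 0.192]
```

Request:
send_rows(series=[0.1,-0.1,0,0,-0.2,-0.2,0,0.3,-0.5,-0.1,-0.3,-0.2,-0.7,0,0.6,-1.2,-0.3,-0.7,-0.1,-1.4,0,0.9,-2.1,-0.4,-1.2,-0.1,-2.4,0,1.4,-3.2,-0.7,-1.9,0,-3.6,0,1.9,-4.6,-0.9,-2.6,0.2,-5.1,0,2.5,-6.2,-1.2,-3.5,0.3,-6.8,0,3.0,-7.9,-1.4,-4.4,0.5,-8.6,0,3.6,-9.9,-1.7,-5.4,0.6,-10.6,0,4.1,-12.0,-1.9,-6.5,0.8,-12.7,0])

```text
clock: 12.23
tcp_pos: [0.5597, 0.0171, 0.1965]
orientation: [0.018, 0.969, 0.08, -0.234]
wrist_force: [-0.3, -0.1, -3.0]
finger_gap: 0.0165
```

Request:
send_rows(series=[0.9,-2.1,-0.4,-1.1,0.2,-2.2,0,1.9,-4.4,-0.8,-2.3,0.4,-4.6,0,2.7,-6.8,-1.2,-3.5,0.6,-7.0,0,3.5,-9.3,-1.6,-4.7,0.8,-9.4,0,4.2,-11.9,-1.9,-5.9,1.0,-11.9,0,4.7,-14.6,-2.1,-7.1,1.2,-14.3,0,5.2,-17.3,-2.3,-8.3,1.3,-16.8,0,5.5,-20.0,-2.4,-9.5,1.5,-19.2,0,5.8,-22.7,-2.5,-10.6,1.7,-21.6,0,5.9,-25.4,-2.5,-11.6,1.9,-23.8,0])

```text
clock: 13.07
tcp_pos: [0.5809, 0.2792, 0.1919]
orientation: [0.065, 0.928, 0.301, -0.208]
wrist_force: [0.6, -0.4, -2.3]
finger_gap: 0.0163
```

Request:
send_rows(series=[1.0,-2.3,-0.4,-1.0,0.2,-2.2,0,2.0,-4.4,-0.8,-1.9,0.3,-4.2,0,2.7,-6.5,-1.2,-2.8,0.5,-6.1,0,3.4,-8.4,-1.4,-3.6,0.6,-7.8,0,3.9,-10.1,-1.6,-4.3,0.7,-9.3,0,4.4,-11.6,-1.8,-4.8,0.8,-10.6,0,4.7,-12.8,-1.9,-5.3,0.9,-11.6,0,4.9,-13.7,-2.0,-5.6,1.0,-12.4,0,5.0,-14.3,-2.1,-5.9,1.0,-12.8,0,5.1,-14.5,-2.1,-5.9,1.0,-13.0,0])

```text
clock: 13.9
tcp_pos: [0.5379, 0.4247, 0.1892]
orientation: [0.086, 0.886, 0.414, -0.188]
wrist_force: [0.7, -0.1, -2.9]
finger_gap: 0.0159
```

```bash
python3 - <<'E'
from plan import *
s=get_state(); c=np.array([.4597,.3285]); b=read_camera("side"); t=read_camera("top")
A=cv2.resize(b[180:330,230:380],(400,400),interpolation=cv2.INTER_CUBIC);B=cv2.resize(t[150:260,130:350],(400,200),interpolation=cv2.INTER_CUBIC)
Z=np.zeros((400,800,3),np.uint8);Z[:,:400]=A;Z[:200,400:]=B;cv2.imwrite("pics/p6.png",Z)
p0=np.array(s["tcp_pos"]);T0=rot(s["orientation"]);O=(T0*R.from_euler('x',180,degrees=True))
y0,t0,_=O.as_euler('ZYX',degrees=True);print("yaw,tilt",y0,t0,_,p0,s["joint_pos"],s["wrist_force"],s["clock"])
b0=p0+O.apply([-.105,0,-.0763]);print("blade",b0-[*c,0])
u=np.array([np.cos(np.radians(y0)),np.sin(np.radians(y0)),0]);L=[]
C=np.array([*c,0])
for k in range(1,11): # descend, tilt to 5
    f=k/10;f=f*f*(3-2*f);L.append(pose(y0,t0+f*(5-t0),b0+f*(C+.02*u+[0,0,.105]-b0)))
b1=C+.02*u+[0,0,.105]
for k in range(1,21): # tilt about to -45, lip ends at C+.03u, z=.06
    f=k/20;th=5-50*f;e=np.radians(45)
    be=C+(.03+.04*np.cos(e))*u+[0,0,.06+.04*np.sin(e)]
    L.append(pose(y0,th,b1+f*(be-b1)))
for q in L: assert q[0][2]>.1
emit(L,p0,T0)
E
```

```text
yaw,tilt 50.15574190140763 23.83184888362399 0.22293971468412693 [0.53794886 0.42472614 0.18924899] [ 0.59831542  1.09636125  1.26374585  2.14092702 -0.10698381  2.88720599] [ 0.71831788 -0.05802094 -2.92595933] 13.9
blade [-0.00326909 -0.00099783  0.16188088]
chunk 0
0.1, -0.0, 0.0, -0.2, 0.5, -0.0, 0,
0.2, -0.0, 0.1, -0.2, 2.0, -0.0, 0,
0.4, 0.0, 0.2, -0.2, 4.1, -0.0, 0,
0.6, 0.0, 0.3, -0.2, 6.6, -0.0, 0,
0.8, 0.1, 0.5, -0.2, 9.4, -0.0, 0,
1.0, 0.1, 0.7, -0.2, 12.2, -0.0, 0,
1.2, 0.1, 0.9, -0.2, 14.8, -0.0, 0,
1.3, 0.1, 1.1, -0.2, 16.9, -0.0, 0,
1.3, 0.2, 1.2, -0.2, 18.3, -0.0, 0,
1.4, 0.2, 1.3, -0.2, 18.8, -0.0, 0,
chunk 1
-0.1, -0.0, -0.4, 0.0, 2.5, 0.0, 0,
-0.3, -0.0, -0.8, 0.0, 5.0, 0.0, 0,
-0.5, 0.0, -1.1, 0.0, 7.5, 0.0, 0,
-0.7, -0.0, -1.4, 0.0, 10.0, 0.0, 0,
-0.9, 0.0, -1.8, -0.0, 12.5, 0.0, 0,
-1.1, -0.0, -2.1, -0.0, 15.0, 0.0, 0,
-1.4, -0.0, -2.3, -0.0, 17.5, 0.0, 0,
-1.7, -0.0, -2.6, 0.0, 20.0, 0.0, 0,
-1.9, -0.0, -2.8, 0.0, 22.5, 0.0, 0,
-2.2, -0.0, -3.1, 0.0, 25.0, 0.0, 0,
chunk 2
-0.2, -0.0, -0.3, -0.0, 2.5, 0.0, 0,
-0.4, -0.0, -0.6, -0.0, 5.0, 0.0, 0,
-0.6, -0.0, -0.9, -0.0, 7.5, 0.0, 0,
-0.9, 0.0, -1.1, -0.0, 10.0, 0.0, 0,
-1.1, 0.0, -1.4, 0.0, 12.5, 0.0, 0,
-1.4, 0.0, -1.6, 0.0, 15.0, 0.0, 0,
-1.7, -0.0, -1.8, 0.0, 17.5, 0.0, 0,
-2.0, -0.0, -2.0, 0.0, 20.0, 0.0, 0,
-2.4, -0.0, -2.1, -0.0, 22.5, 0.0, 0,
-2.7, -0.0, -2.3, -0.0, 25.0, 0.0, 0,
end tcp [0.51  0.389 0.216]
```

View pics/p6.png

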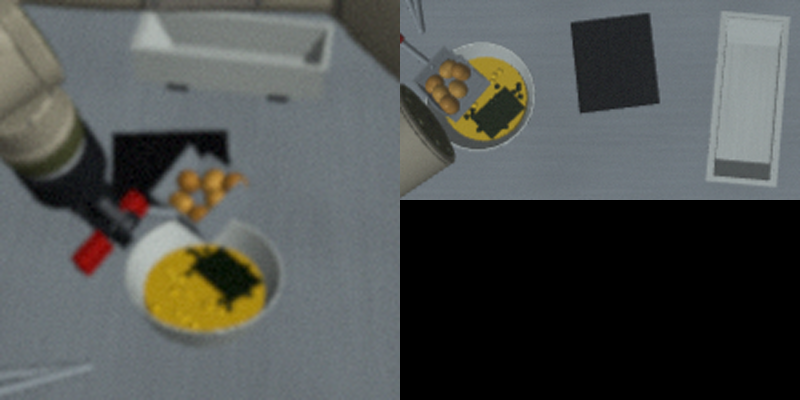

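All six potatoes are in the scoop: the top view shows them at crop (425–465,70–105) and the pan is empty. Pouring slowly.

Request:
send_rows(series=[0.1,0,0.1,0,0.5,0,0,0.3,0,0.3,0,2,0,0,0.6,0,0.6,0,4.1,0,0,0.9,0,0.9,0,6.6,0,0,1.2,0.1,1.4,0,9.4,0,0,1.5,0.1,1.8,0,12.2,0,0,1.8,0.1,2.3,0,14.8,0,0,2.0,0.1,2.7,0,16.9,0,0,2.1,0.2,3.0,0,18.3,0,0,2.2,0.2,3.1,0,18.8,0,0])

```text
clock: 14.83
tcp_pos: [0.5453, 0.4257, 0.1529]
orientation: [0.017, 0.906, 0.421, -0.04]
wrist_force: [-1.2, 0.7, -2.3]
finger_gap: 0.0163
```

Request:
send_rows(series=[-0.1,0,-0.4,0,2.5,0,0,-0.3,0,-0.8,0,5,0,0,-0.5,0,-1.1,0,7.5,0,0,-0.7,0,-1.4,0,10,0,0,-0.9,0,-1.8,0,12.5,0,0,-1.1,0,-2.1,0,15,0,0,-1.4,0,-2.3,0,17.5,0,0,-1.7,0,-2.6,0,20,0,0,-1.9,0,-2.8,0,22.5,0,0,-2.2,0,-3.1,0,25,0,0])

```text
clock: 15.67
tcp_pos: [0.5331, 0.412, 0.1852]
orientation: [-0.075, 0.893, 0.415, 0.157]
wrist_force: [-0.3, 0.3, -3.4]
finger_gap: 0.0161
```

Request:
send_rows(series=[-0.1,0,-0.6,0,2.5,0,0,-0.2,0,-1.1,0,5,0,0,-0.4,0,-1.6,0,7.5,0,0,-0.6,0,-2.1,0,10,0,0,-0.7,0,-2.6,0,12.5,0,0,-0.9,0,-3.1,0,15,0,0,-1.1,0,-3.5,0,17.5,0,0,-1.3,0,-3.9,0,20,0,0,-1.6,0,-4.3,0,22.5,0,0,-1.9,0,-4.7,0,25,0,0])

```text
clock: 16.5
tcp_pos: [0.5113, 0.3859, 0.2228]
orientation: [-0.163, 0.838, 0.389, 0.346]
wrist_force: [0.4, -0.3, -2.0]
finger_gap: 0.0163
```

```bash
python3 - <<'E'
from plan import *
s=get_state(); b=read_camera("side"); t=read_camera("top")
A=cv2.resize(b[180:330,230:380],(400,400),interpolation=cv2.INTER_CUBIC);B=cv2.resize(t[150:260,130:240],(400,400),interpolation=cv2.INTER_CUBIC)
cv2.imwrite("pics/p7.png",np.hstack([A,B]))
O=(rot(s["orientation"])*R.from_euler('x',180,degrees=True))
print(O.as_euler('ZYX',degrees=True),s["tcp_pos"],s["joint_pos"],s["wrist_force"],s["clock"])
E
```

```text
[ 49.61196617 -44.95965486   0.2879509 ] [0.51128582 0.38585636 0.22281448] [ 0.35277435 -0.03639286 -0.70414829  0.1890422   0.35890092  2.76150815] [ 0.39246833 -0.34889789 -1.95104857] 16.5
```

View pics/p7.png

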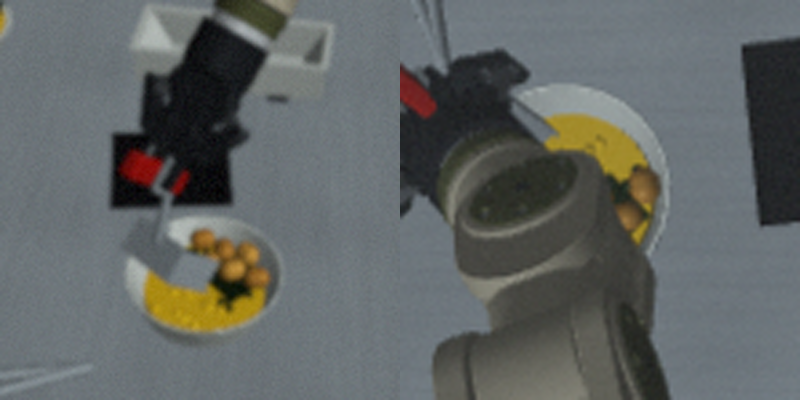

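The potatoes are in the bowl: the side crop shows five at (190–265,235–280), and the blade looks empty. That was picture 12, so from here I go by numbers. I'm planning the lift-out, a potato count and the return to the tray.

```bash
python3 - <<'E'
from plan import *
s=get_state(); p0=np.array(s["tcp_pos"]);T0=rot(s["orientation"]);O=(T0*R.from_euler('x',180,degrees=True))
y0,t0,_=O.as_euler('ZYX',degrees=True)
b0=p0+O.apply([-.105,0,-.0763]);print("blade",b0)
b1=np.array([.470,.335,.18]); L=[]
for k in range(1,11):
    f=k/10; L.append(pose(y0,t0+f*(-8-t0),b0+[f*x for x in (b1-b0)]+np.array([0,0,.03*np.sin(np.pi*f)])))
w=np.radians(10); bt=np.array([.63,.131,0])-.105*np.array([np.cos(w),np.sin(w),0]); bt[2]=.11; print(bt)
for k in range(1,21):
    f=k/20;f=f*f*(3-2*f); L.append(pose(y0+f*(10-y0),-8*(1-f),b1+f*(bt-b1)))
emit(L,p0,T0)
E
```

```text
blade [0.49558024 0.36938945 0.09260064]
[0.52659519 0.11276694 0.11      ]
chunk 0
1.4, -0.0, -0.9, -0.4, -3.7, 0.0, 0,
2.8, -0.0, -1.7, -0.4, -7.3, 0.0, 0,
3.9, 0.0, -2.3, -0.4, -11.0, 0.0, 0,
4.8, 0.0, -2.8, -0.4, -14.7, 0.1, 0,
5.5, 0.1, -3.0, -0.4, -18.4, 0.1, 0,
6.0, 0.1, -3.1, -0.4, -22.0, 0.1, 0,
6.2, 0.1, -2.9, -0.4, -25.7, 0.1, 0,
6.1, 0.2, -2.5, -0.4, -29.4, 0.1, 0,
5.9, 0.2, -2.0, -0.4, -33.1, 0.1, 0,
5.6, 0.2, -1.4, -0.4, -36.7, 0.1, 0,
chunk 1
-0.1, 0.2, 0.0, -0.0, -0.1, 0.3, 0,
-0.4, 0.7, 0.2, -0.2, -0.2, 1.1, 0,
-0.8, 1.5, 0.4, -0.3, -0.5, 2.4, 0,
-1.4, 2.6, 0.7, -0.5, -0.8, 4.1, 0,
-2.1, 4.0, 1.0, -0.8, -1.2, 6.1, 0,
-2.9, 5.5, 1.4, -1.1, -1.7, 8.5, 0,
-3.9, 7.1, 1.8, -1.3, -2.2, 11.0, 0,
-4.9, 8.9, 2.3, -1.6, -2.8, 13.8, 0,
-6.0, 10.8, 2.7, -1.8, -3.4, 16.7, 0,
-7.1, 12.7, 3.2, -2.1, -4.0, 19.6, 0,
chunk 2
-0.4, 2.2, 0.6, -0.2, -0.6, 2.9, 0,
-0.9, 4.3, 1.2, -0.3, -1.2, 5.8, 0,
-1.3, 6.4, 1.7, -0.5, -1.7, 8.6, 0,
-1.8, 8.3, 2.3, -0.6, -2.3, 11.2, 0,
-2.2, 10.0, 2.7, -0.6, -2.7, 13.6, 0,
-2.6, 11.6, 3.2, -0.7, -3.1, 15.6, 0,
-2.9, 12.8, 3.5, -0.7, -3.5, 17.3, 0,
-3.2, 13.8, 3.8, -0.7, -3.7, 18.6, 0,
-3.3, 14.4, 3.9, -0.7, -3.9, 19.5, 0,
-3.4, 14.6, 4.0, -0.7, -4.0, 19.7, 0,
end tcp [0.63  0.131 0.186]
```

Request:
send_rows(series=[1.4,0,-0.9,-0.4,-3.7,0,0,2.8,0,-1.7,-0.4,-7.3,0,0,3.9,0,-2.3,-0.4,-11,0,0,4.8,0,-2.8,-0.4,-14.7,0.1,0,5.5,0.1,-3,-0.4,-18.4,0.1,0,6,0.1,-3.1,-0.4,-22,0.1,0,6.2,0.1,-2.9,-0.4,-25.7,0.1,0,6.1,0.2,-2.5,-0.4,-29.4,0.1,0,5.9,0.2,-2,-0.4,-33.1,0.1,0,5.6,0.2,-1.4,-0.4,-36.7,0.1,0])

```text
clock: 17.43
tcp_pos: [0.533, 0.4085, 0.2734]
orientation: [-0.028, 0.905, 0.419, 0.065]
wrist_force: [-0.7, -0.1, -2.2]
finger_gap: 0.0163
```

```bash
python3 - <<'E'
from plan import *
s=get_state();print(s["joint_pos"],s["tcp_pos"])
cv2.imwrite("pics/s8.png",read_camera("side"))
for d in silhouettes("side","potato1"): 
    m=px(d["pixels"]).mean(0); print(round(d["p"],2),m.round(0),onplane("side",[m],.035)[0].round(3))
E
```

```text
[0.51394709 0.38149827 0.23555803 1.29124154 0.04566903 2.79186477] [0.53296087 0.40849096 0.27341961]
0.6 [306. 270.] [0.467 0.272 0.035]
0.56 [308. 279.] [0.457 0.309 0.035]
0.48 [326. 284.] [0.403 0.325 0.035]
0.43 [317. 281.] [0.43  0.315 0.035]
```

Request:
send_rows(series=[-0.1,0.2,0,0,-0.1,0.3,0,-0.4,0.7,0.2,-0.2,-0.2,1.1,0,-0.8,1.5,0.4,-0.3,-0.5,2.4,0,-1.4,2.6,0.7,-0.5,-0.8,4.1,0,-2.1,4,1,-0.8,-1.2,6.1,0,-2.9,5.5,1.4,-1.1,-1.7,8.5,0,-3.9,7.1,1.8,-1.3,-2.2,11,0,-4.9,8.9,2.3,-1.6,-2.8,13.8,0,-6,10.8,2.7,-1.8,-3.4,16.7,0,-7.1,12.7,3.2,-2.1,-4,19.6,0])

```text
clock: 18.37
tcp_pos: [0.5869, 0.2735, 0.2299]
orientation: [-0.009, 0.966, 0.256, 0.035]
wrist_force: [0.2, 0.4, -1.9]
finger_gap: 0.0162
```

Request:
send_rows(series=[-0.4,2.2,0.6,-0.2,-0.6,2.9,0,-0.9,4.3,1.2,-0.3,-1.2,5.8,0,-1.3,6.4,1.7,-0.5,-1.7,8.6,0,-1.8,8.3,2.3,-0.6,-2.3,11.2,0,-2.2,10,2.7,-0.6,-2.7,13.6,0,-2.6,11.6,3.2,-0.7,-3.1,15.6,0,-2.9,12.8,3.5,-0.7,-3.5,17.3,0,-3.2,13.8,3.8,-0.7,-3.7,18.6,0,-3.3,14.4,3.9,-0.7,-3.9,19.5,0,-3.4,14.6,4,-0.7,-4,19.7,0])

```text
clock: 19.2
tcp_pos: [0.6328, 0.1331, 0.1877]
orientation: [0.0, 0.996, 0.088, 0.001]
wrist_force: [-0.7, -0.5, -1.1]
finger_gap: 0.0165
```

```bash
python3 - <<'E'
from plan import *
s=get_state();T=rot(s["orientation"]);O=(T*R.from_euler('x',180,degrees=True))
print(O.as_euler('ZYX',degrees=True),s["joint_pos"],s["tcp_pos"])
p,Q=pose(10,0,[*(np.array([.63,.131])-.105*np.array([np.cos(np.radians(10)),np.sin(np.radians(10))])),.006])
print(p,(T.inv().apply(p-s["tcp_pos"])*100).round(2),np.degrees((T.inv()*Q).as_rotvec()).round(2))
t=read_camera("top");cv2.imwrite("pics/t9.png",t)
hsv=cv2.cvtColor(t,cv2.COLOR_BGR2HSV);br=(hsv[...,0]>8)&(hsv[...,0]<25)&(hsv[...,1]>90)&(hsv[...,2]<190)
for d in silhouettes("top","potato1"):
    m=px(d["pixels"]).mean(0);print(round(d["p"],2),m.round(0),(onplane("top",[m],.035)[0]-[.4597,.3285,0]).round(3))
# scoop pose check in side: red grip ends vs predicted
b=read_camera("side");h=cv2.cvtColor(b,cv2.COLOR_BGR2HSV);red=((h[...,0]<8)|(h[...,0]>172))&(h[...,1]>140)&(h[...,2]>50)
red[:120]=0;red[300:]=0;P=px(red);print("red",P.min(0),P.max(0),P.mean(0))
g=np.array(s["tcp_pos"])+O.apply([0,0,.0187]);print(proj("side",[g+O.apply([.045,0,0]),g,g+O.apply([-.045,0,0])]))
E
```

```text
[10.12924113 -0.14676125 -0.0183302 ] [ 8.32424485e-02  4.65853001e-01  1.65478369e-01  1.26784154e+00
 -7.92576819e-05  3.04804680e+00] [0.63278346 0.13305055 0.18769793]
[0.63   0.131  0.0823] [-0.34  0.15 10.54] [ 0.02 -0.15  0.13]
red [242. 193.] [269. 201.] [255.33333333 196.7672956 ]
[[241.56480317 195.93751493]
 [256.23831321 195.21479601]
 [270.80102785 194.49750388]]
```

Request:
send_rows(series=[-0.3,0.1,1.5,0,0,0,0,-0.3,0.1,3,0,0,0,0,-0.3,0.1,4.5,0,0,0,0,-0.3,0.1,6,0,0,0,0,-0.3,0.1,7.5,0,0,0,0,-0.3,0.1,8.7,0,0,0,0,-0.3,0.1,9.4,0,0,0,0,-0.3,0.1,9.8,0,0,0,0,-0.3,0.1,10.1,0,0,0,0,-0.3,0.1,10.1,0,0,0,0])

```text
clock: 20.18
tcp_pos: [0.6299, 0.1331, 0.0869]
orientation: [-0.0, 0.996, 0.09, 0.001]
wrist_force: [-0.1, 0.5, -2.3]
finger_gap: 0.0163
```

Request:
send_rows(series=[0,0,0.1,0,0,0,0,0,0,0.2,0,0,0,0,0,0,0.2,0,0,0,0])

```text
clock: 20.43
tcp_pos: [0.6303, 0.1327, 0.0854]
orientation: [-0.0, 0.996, 0.089, 0.002]
wrist_force: [0.3, -0.0, -1.8]
finger_gap: 0.0162
```

Request:
send_rows(series=[0,0,0.1,0,0,0,0,0,0,0.2,0,0,0,0,0,0,0.2,0,0,0,0])

```text
clock: 20.68
tcp_pos: [0.6306, 0.1327, 0.0841]
orientation: [-0.0, 0.996, 0.089, 0.002]
wrist_force: [-0.5, 0.6, 4.9]
finger_gap: 0.0161
```

Request:
send_rows(series=[0,0,0.1,0,0,0,0,0,0,0.1,0,0,0,0])

```text
clock: 20.85
tcp_pos: [0.631, 0.1328, 0.0838]
orientation: [-0.0, 0.996, 0.089, 0.003]
wrist_force: [-1.1, -0.7, 8.2]
finger_gap: 0.0165
```

Contact with the tray floor is confirmed, so I'm opening gradually and retreating straight up, then clear.

Request:
send_rows(series=[0,0,0,0,0,0,0.3,0,0,0,0,0,0,0.4,0,0,0,0,0,0,0.6,0,0,0,0,0,0,0.8,0,0,0,0,0,0,1,0,0,0,0,0,0,1,0,0,0,0,0,0,1,0,0,0,0,0,0,1,0,0,0,0,0,0,1])

```text
clock: 21.6
tcp_pos: [0.6299, 0.1327, 0.0818]
orientation: [0.0, 0.996, 0.089, 0.001]
wrist_force: [0.1, 0.1, -0.3]
finger_gap: 0.0853
```

Request:
send_rows(series=[0,0,-1,0,0,0,1,0,0,-3,0,0,0,1,0,0,-6,0,0,0,1,0,0,-9,0,0,0,1,0,0,-12,0,0,0,1,0,0,-15,0,0,0,1,0,0,-15,0,0,0,1])

```text
clock: 22.18
tcp_pos: [0.6323, 0.1329, 0.2402]
orientation: [0.0, 0.996, 0.089, 0.007]
wrist_force: [0.0, -0.3, 0.9]
finger_gap: 0.0852
```

Request:
send_rows(series=[-4,3.5,0,0,0,0,1,-8,7,0,0,0,0,1,-11,10.5,0,0,0,0,1,-13,14,0,0,0,0,1,-15,17.5,0,0,0,0,1,-17,21,0,0,0,0,1,-19,24.5,0,0,0,0,1,-21,28,0,0,0,0,1,-22,31,0,0,0,0,1,-23,34,0,0,0,0,1])

```text
clock: 23.02
tcp_pos: [0.4624, -0.2445, 0.2325]
orientation: [0.0, 0.996, 0.089, 0.002]
wrist_force: [0.7, -0.3, 0.5]
finger_gap: 0.0856
```

Request:
send_rows(series=[-5,4,0,0,0,0,1,-9,8,0,0,0,0,1,-12,12,0,0,0,0,1,-15,16,0,0,0,0,1,-18,20,0,0,0,0,1,-18,20,0,0,0,0,1])

```text
clock: 23.52
tcp_pos: [0.3301, -0.4556, 0.2319]
orientation: [0.001, 0.996, 0.089, 0.002]
wrist_force: [1.2, -0.3, 0.5]
finger_gap: 0.0856
```

```bash
python3 - <<'E'
from plan import *
s=get_state();print(s["clock"],s["tcp_pos"],s["finger_gap"],s["wrist_force"])
t=read_camera("top");cv2.imwrite("pics/t10.png",t); C=np.array([.4597,.3285,0])
hsv=cv2.cvtColor(t,cv2.COLOR_BGR2HSV)
for d in silhouettes("top","potato1"):
    m=px(d["pixels"]).mean(0);print("pot",round(d["p"],2),m.round(0),(onplane("top",[m],.033)[0]-C).round(3))
br=((hsv[...,0]>8)&(hsv[...,0]<22)&(hsv[...,1]>90)&(hsv[...,2]<200)).astype(np.uint8)
n,l,st,c=cv2.connectedComponentsWithStats(br)
print([(st[i,4],c[i].round(0).tolist()) for i in range(1,n) if st[i,4]>20])
for n_ in("bowl","full_bowl"):
  for d in silhouettes("top",n_):
    if d["box"][2]>30: P=onplane("top",px(d["pixels"]),.045);print(n_,d["p"],P.mean(0),d["box"])
for d in silhouettes("top","shaker_mid"): print("shaker",d["box"])
red=((hsv[...,0]<8)|(hsv[...,0]>172))&(hsv[...,1]>140)&(hsv[...,2]>50)
m=np.zeros_like(red);m[115:160,225:262]=red[115:160,225:262]
print("grip",rect(onplane("top",px(m),.112)),m.sum())
b=read_camera("side");h=cv2.cvtColor(b,cv2.COLOR_BGR2HSV);red=((h[...,0]<8)|(h[...,0]>172))&(h[...,1]>140)&(h[...,2]>50)
red[:200]=0;red[260:]=0;P=px(red);print("side red",P.min(0),P.max(0),P.mean(0))
a=np.radians(8.7);G=lambda k:np.array([.631+k*np.cos(a),.1328+k*np.sin(a),.099]);print(proj("side",[G(.045),G(0),G(-.045)]))
E
```

```text
23.5167 [ 0.33013735 -0.45556127  0.2318779 ] 0.0856136548157366 [ 1.15683795 -0.25028756  0.48073574]
pot 0.57 [192. 209.] [-0.019 -0.052  0.033]
pot 0.53 [181. 213.] [-0.031 -0.02   0.033]
pot 0.5 [190. 219.] [-0.047 -0.046  0.033]
pot 0.42 [246. 171.] [ 0.094 -0.207  0.033]
pot 0.39 [197. 201.] [ 0.006 -0.065  0.033]
[(np.int32(1277), [5.0, 103.0]), (np.int32(62), [327.0, 62.0]), (np.int32(60), [254.0, 62.0]), (np.int32(62), [336.0, 69.0]), (np.int32(54), [319.0, 69.0]), (np.int32(56), [247.0, 74.0]), (np.int32(59), [261.0, 74.0]), (np.int32(61), [327.0, 77.0]), (np.int32(409), [186.0, 212.0]), (np.int32(252), [405.0, 209.0])]
bowl 0.66 [0.46251335 0.33405677 0.045     ] [144.7, 172.3, 59.6, 61.5]
full_bowl 0.62 [ 0.4418954  -0.34413442  0.045     ] [376.5, 178.5, 58.1, 61.5]
shaker [453.8, 187.6, 24.1, 20.7]
grip [628.7, 134.3, 89.1, 15.0, 9.8] 167
side red [245. 218.] [271. 226.] [257.94974874 222.15075377]
[[244.70103908 222.52245907]
 [258.72445645 221.92834106]
 [272.6649852  221.33843892]]
```

The numbers agree:
- The potato-coloured area in the bowl is 409 px, against 252 px for the four potatoes in the served bowl, which makes about six.
- The pan shows no brown blobs.
- The scoop lies within 10 mm of the tray's centre.

The p=0.42 hit at (246,171) has no brown pixels, so it is a false report on the scoop. Handing in.

```bash
python3 -c "
from workcell import *
print(hand_in())"
```

```text
the job is handed in; nothing more can be done
None
```

The job is handed in at about 24 s of the 69 s. All six potatoes appear to be in the bowl to fill, and the scoop stands flat in its tray, released. I took the scoop by its red grip, swept the potatoes up against the pan's end wall, poured them out and set the scoop back. The hand-in gave no verdict.

**Last checks**
- **Potatoes:** The top picture shows 409 px of potato colour in the bowl, against 252 px for the four in the served bowl, so about six. The pan shows no potato colour. The potatoes that could be measured lie within about 75 mm of the bowl's centre.
- **Scoop:** Its blade centre is about 8 mm along and 5 mm across from the tray's centre. Both cameras show the grip where a flat scoop would put it.
- **Bowls and shaker:** All three are where they were, to within a few millimetres.
- **Gripper:** It is open and well clear of everything.

**Checks that disagreed or could not be done**
- The potato network found only four of the six in the bowl. It also reported a weak one (0.42) at the scoop, where there is no potato colour, so I took it as false.
- The 12-picture limit stopped me viewing the final picture, so the last checks rest on numbers alone.
- During the carry, joint 3 read 1.264, just over its stated limit of 1.26. I cannot tell whether that is only rounding.

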